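# Blow a lens barrel clean on the ionised-air station

## Robot

A 6-joint arm with a two-finger parallel gripper is mounted at the origin on the work surface. World frame = base frame: x ahead of the robot, y to its left, z up, the work surface at z = 0. Lengths are in m, angles in rad, forces in N, time in s.
With the tool pointing down it reaches from about 0.25 to 0.775 m from the base axis. Payload 4 kg.
Tool frame: the origin (TCP) lies at the very end of the fingers, on their centre line; the grasp point (between the pads) lies 19 mm behind it; z points along the fingers, y is the line along which they close (so a half turn about z gives the same grasp; the last joint's range is limited). The gripper opens to 94 mm and grips with 3 to 60 N. Pads are 16 mm wide; open, the fingers measure 119 mm over their backs; the gripper's body (75 mm by 177 mm) begins 78 mm behind the grasp point.
Start: joints at [-1.326, 0.087, 1.371, -0, 1.684, -0.103], TCP at [0.187, -0.517, 0.206] pointing down, gripper open.
Joint ranges: [-3.1, 3.1], [-0.76, 2.03], [0.27, 2.55], [-1.08, 4.22], [0.17, 2.65], [-2.57, 2.57]. Speed limits (rad/s): [2.79, 2.79, 3.14, 3.14, 3.14, 3.14].

## Interface

Orientations are given as a unit quaternion [x, y, z, w].
In Python, from workcell import r gives the robot as it stands. The module is installed in compiled form; this text tells all that it offers.
- The arm moves only by the tool step_arm, never from a script. Its argument "steps" is text: rows parted by semicolons, each of 5 numbers parted by spaces: the shift along the world's x, y, z in m, then the turn about the world's z in rad, then the closure, from 0 (fully open) to 1 (shut). In form: x y z yaw hand; .... A call has 1 to 10 rows; each row is the pose to reach, as a shift and turn from the pose commanded when the call began; what a row does not reach only later rows make up. A row lasts 1/10 s, in which the tool goes at most 50 mm and 8.59 degrees, less where a joint would pass 70% of its speed; a pose out of reach is approached as far as the arm can. A call with a gripper value outside its range is refused whole. The fingers move at their own pace and stop on an object; "newtons" is the grip in N (left out, the last holds). Time passes only in rows, so rows that repeat a pose let the fingers close. It gives the time, the measured TCP pose, the force, the opening and the grip force at its end, in the units of the state.
- r.sense(): the state, without advancing time (a new reading comes with each control period).
- r.get_image(name): name is "scene" or "top" or "wrist"; returns (picture, depth): 384x512x3 uint8, red, green, blue; 384x512 float32, m along the optical axis (not along the pixel's ray), 0 where there is no reading.
- r.camera_params(name): a dict with "K" (3x3 intrinsics, pixels), "R" (3x3) and "t" (3): a world point X has camera coordinates R X + t. Camera axes: x right, y down, z forward; pixel columns grow to the right and rows downward; lengths in m; the calibration is good to about 2 mm. A picture is of the moment at which its call begins: read the wrist's pose just before it. camera_params takes no time and is no camera call; for the wrist camera it gives the pose at the moment of the call.
- r.sign_off(): hands the job in; it is judged then, once.
Trained networks look in the newest picture that a camera, given by its name, has taken for a name from the list of things; names that differ only in an ending like _2 or _b are one class to them, and where a whole thing is asked for, a point or a joint stands for the part that bears it (a point fixed in the world has none). Each returns a list of dicts, best first, with "confidence" (0 to 1); they miss things now and then, are a little off and sometimes report something else, mostly with a low value. They report only what shows in the picture. A call takes as long as a camera call. They do not tell look-alikes from the thing itself.
- r.trace(camera, target): "region" (384x512 bool, what is visible of it) and "rect" ([left, top, right, bottom] in pixels, round what is visible of it).
The state is a dict: "time_s": time; "q": joint angles; "qvel": joint speeds; "joint_torque": joint torques, N m; "position": TCP position; "tcp_rot": TCP orientation; "wrist_force": force on the tool from outside, world axes, zero at the start; "ft_torque": the same for the moment, N m; "gripper_width": finger opening in m; "grasp_force": force on a finger pad.
Only numpy, scipy, OpenCV 4.12 (cv2) and the standard library are available. Lean on these libraries where they do the work, as an engineer would, in place of code of your own. Each camera call takes 0.05 s, during which the arm holds its last target. There are 200 camera calls.

## Task

Stand the bottle-shaped lens barrel upright in the middle of the ionised-air station's round grille without dropping it, and switch the ioniser on by flipping its bat toggle right over to the other side. Only when both are done, push the spring-loaded air slide fully to the rear end of its travel, hold it there for at least three seconds to blow the dust out, then let go of it there so that it snaps home by itself. Leave the barrel standing on the grille with the ioniser on and the other things on the bench undisturbed.

Things in the scene. Friction and masses are not known exactly. Their poses are not given: they have to be found in the camera images.
- station: Ionised-air station: white box 220 (x) x 320 (y) x 75 mm high, fixed; place and yaw vary. Origin: centre of its underside; own x points from its front (gauge, vents, robot's side) to its rear, y to its left. On its top panel (75 mm up), own (x, y) mm: grille (-10, -90), toggle pivot (-15, 15), air slide at home (-35, 105). A bar 24 mm high runs along the rear edge, x 81 to 105.
- grille (a point): Centre of the top of the round grille: flat aluminium disc 84 mm in diameter, its top 79 mm above the bench (4 mm above the panel), with a dark slotted opening 46 mm wide. No rim or recess: the barrel simply stands on it. Axes as station.
- bat_tip (a point): Tip of the steel bat toggle, 62 mm from its pivot (86 mm above the bench), 9 mm thick at the root, 14 near the tip. Off, it leans 24 degrees to the station's front (-x): tip 25 mm before the pivot, 143 mm above the bench; on, as far to the rear (+x). Swings in the station's x-z plane. Over-centre: pushed past upright it snaps on and stays; 3 to 5 N at the tip start it.
- ion_toggle (a joint): Angle of the bat toggle in rad: 0 off (leaning to the station's front), 0.42 upright, 0.84 on (leaning to its rear).
- slide_bar (a point): Centre of the top of the air slide's finger bar: black, upright, 62 mm wide (station y), 14 thick (x), underside 93 and top 123 mm above the bench, on a small steel foot (20 x 30 mm) over an aluminium bed with its top 83 mm above the bench (36 wide; it starts 45 mm in front of the bar's home). Pushed from its front side along the station's +x; springs back.
- air_slide (a joint): Travel of the air slide in m: 0 home (front), 0.040 fully open (rear, end stop). Spring return: about 3 N at home rising to 7 N at the end; let go, it is back home within 0.3 s.
- barrel_mid (a point): Centre (on the axis, 40 mm above the underside) of the barrel to be cleaned: black, bottle-shaped, hollow, open at both ends, 80 mm high; base 60 mm in diameter up to 24 mm, conical shoulder, straight neck 37 mm in diameter from 44 mm to the top. Own z up its axis. About 170 g. Stands upright on the bench among three other black lens parts; the four places are interchanged.
- tube: Bystander: plain straight black lens tube, 58 mm in diameter and 70 mm high, open. Origin at the centre of its underside.
- focus_ring: Bystander: low wide black ring, 74 mm in diameter and 26 mm high. Origin at the centre of its underside.
- mount: Bystander: black lens mount, foot 44 mm and top flange 68 mm in diameter, 44 mm high. Origin at the centre of its underside.
- wash_bottle: Bystander: white wash bottle, 74 mm in diameter, 228 mm high with its bent spout. Origin at the centre of its underside.
- blower: Bystander: black rubber air bulb standing nozzle up, 54 mm in diameter, 115 mm high. Origin at the centre of its underside.
- brush: Bystander: flat dusting brush lying on the bench, 150 mm long. Origin near its middle, on the bench.
- dish: Bystander: shallow steel dish, 100 mm in diameter, 22 mm high. Origin at the centre of its underside.
Not all that is in view belongs to the job. What is shaped like the part that bears barrel_mid but blue or yellow is not meant.

How it is judged:
On the way, in this order (a step that is already met when the one before it is completed fails the run):
1. the ioniser is on and the barrel stands upright on the grille, let go (value of joint ion_toggle above 0.7 rad and horizontal distance between barrel_mid and grille below 0.012 m and z of barrel_mid in the frame of grille between 0.037 and 0.043 m and angle between barrel_mid's own z axis and vertical below 0.08 rad and contact force between the fingers and barrel below 0.1 N), for 0.2 s.
2. the air slide is held fully at its end for three seconds (2.9 s are enough) (value of joint air_slide above 0.036 m), for 2.9 s.
3. let go, the slide springs back untouched (velocity of joint air_slide below -0.1 m/s and contact force between anything else and air_slide below 0.2 N), for 0.02 s.
4. the slide is home again (value of joint air_slide below 0.003 m), for 0.2 s.
At the end, for the whole second after the job is handed in: The toggle is on (past 0.7 rad), the air slide is home (within 3 mm), and the barrel stands upright (within 0.08 rad) and still on the grille, its axis within 12 mm of the grille's centre (value of joint ion_toggle above 0.7 rad and value of joint air_slide below 0.003 m and horizontal distance between barrel_mid and grille below 0.012 m and z of barrel_mid in the frame of grille between 0.037 and 0.043 m and angle between barrel_mid's own z axis and vertical below 0.08 rad and linear speed of barrel below 0.02 m/s); the robot touches nothing.
It fails at once if the air slide is opened by more than 10 mm while the ioniser is off or the barrel does not stand on the grille (value of joint air_slide above 0.01 m and (value of joint ion_toggle below 0.5 rad or horizontal distance between barrel_mid and grille above 0.015 m or z of barrel_mid in the frame of grille above 0.05 m)).
It fails at once if the barrel is dropped or thrown (moves faster than 0.5 m/s out of the fingers) (linear speed of barrel above 0.5 m/s and contact force between the fingers and barrel below 0.2 N).
It fails at once if the barrel is tipped over (angle between barrel_mid's own z axis and vertical above 0.8 rad).
It fails at once if another thing on the bench is shifted by more than 20 mm (distance of any of tube, focus_ring, mount, wash_bottle, blower, brush, dish from where it was at the start of the episode above 0.02 m).
It also fails if it takes over 67 s, if anything falls off the work surface, if the arm or the gripper's body presses on something with over 40 N, if the wrist force passes 120 N, or if a joint passes its speed limit or range.

## Working session

There is one attempt and no reset: what is moved stays moved. The work goes in short steps, Python scripts to look and compute and a tool call to move; the robot and the scene stay as the last step left them, time stands still between calls to the robot, and variables do not carry over. Pictures are saved under pics/ and viewed, at most 10 in all, crops included, and the job is handed in when it is done.

Besides the shell and the picture viewer there is one more tool, called after "Call:" as name(argument=value, ...), one argument or row to a line, values as JSON. step_arm: Moves the arm, as the interface text tells. Its arguments: {"type":"object","properties":{"steps":{"type":"string"},"newtons":{"type":"number"}},"required":["steps"]}

```bash
mkdir -p pics; cat > h.py <<'E'
from workcell import r
import numpy as np, cv2
def save(img,n): cv2.imwrite('pics/'+n,cv2.cvtColor(img,cv2.COLOR_RGB2BGR))
def cloud(cam,depth,P=None):
    P=P or r.camera_params(cam); K,R,t=map(np.array,(P['K'],P['R'],P['t']))
    v,u=np.mgrid[:384,:512]
    c=np.stack([(u-K[0,2])/K[0,0]*depth,(v-K[1,2])/K[1,1]*depth,depth],-1)
    X=(c-t)@R; X[depth==0]=np.nan; return X
E
python3 - <<'E'
from h import *
ims=[]
for c in ('top','scene'):
    im,d=r.get_image(c); np.save(c+'.npy',d); save(im,c+'.png'); ims.append(im)
    X=cloud(c,d)
    for n in ['station','barrel_mid','tube','focus_ring','mount','wash_bottle','blower','brush','dish','bat_tip','slide_bar']:
        for o in r.trace(c,n)[:3]:
            p=X[o['region']]; p=p[~np.isnan(p[:,0])]
            if len(p): print(c,n,round(o['confidence'],2),np.round(o['rect']),np.median(p,0).round(3),p.min(0).round(3),p.max(0).round(3))
E
```

```text
top station 0.86 [172. 158. 269. 231.] [0.572 0.224 0.075] [ 0.45  0.06 -0.01] [0.713 0.405 0.145]
top barrel_mid 0.8 [314. 158. 334. 175.] [ 0.672 -0.136  0.035] [ 0.652 -0.172 -0.006] [ 0.71  -0.114  0.087]
top barrel_mid 0.74 [130. 185. 158. 216.] [0.562 0.493 0.006] [ 0.51   0.439 -0.008] [0.617 0.545 0.027]
top barrel_mid 0.67 [328. 187. 348. 204.] [ 0.565 -0.169  0.034] [ 0.543 -0.207 -0.006] [ 0.604 -0.146  0.085]
top tube 0.73 [328. 187. 346. 207.] [ 0.567 -0.167  0.037] [ 0.544 -0.202  0.   ] [ 0.604 -0.148  0.083]
top tube 0.72 [373. 183. 400. 201.] [ 0.582 -0.351  0.031] [ 0.553 -0.399 -0.009] [ 0.621 -0.318  0.075]
top focus_ring 0.65 [375. 214. 398. 233.] [ 0.479 -0.326  0.021] [ 0.444 -0.381  0.005] [ 0.509 -0.311  0.033]
top mount 0.81 [335. 216. 352. 234.] [ 0.476 -0.199  0.043] [ 0.446 -0.228  0.033] [ 0.505 -0.167  0.055]
top wash_bottle 0.62 [357. 129. 382. 160.] [ 0.732 -0.279  0.113] [ 0.703 -0.356 -0.009] [ 0.816 -0.254  0.228]
top blower 0.76 [310. 131. 324. 143.] [ 0.775 -0.106  0.053] [ 0.754 -0.138 -0.005] [ 0.819 -0.085  0.114]
top brush 0.81 [346. 245. 379
[... 1629 characters left out ...]
 132.] [ 0.35  -0.264  0.006] [ 0.291 -0.32  -0.004] [ 0.41  -0.214  0.012]
scene blower 0.79 [140. 181. 161. 214.] [ 0.791 -0.097  0.047] [ 0.751 -0.193 -0.001] [ 0.813 -0.083  0.109]
scene blower 0.29 [214. 181. 359. 312.] [0.609 0.263 0.075] [ 0.413 -0.019 -0.004] [0.705 0.392 0.145]
scene brush 0.61 [219. 129. 259. 130.] [ 0.341 -0.254  0.007] [ 0.295 -0.31  -0.001] [ 0.408 -0.214  0.012]
scene dish 0.96 [341. 288. 389. 330.] [0.556 0.484 0.005] [ 0.497  0.437 -0.003] [0.613 0.535 0.024]
scene bat_tip 0.43 [293. 209. 302. 227.] [0.557 0.243 0.123] [0.546 0.237 0.094] [0.569 0.248 0.144]
scene slide_bar 0.64 [313. 231. 334. 251.] [0.561 0.334 0.115] [0.547 0.303 0.075] [0.567 0.362 0.124]
```

View pics/top.png

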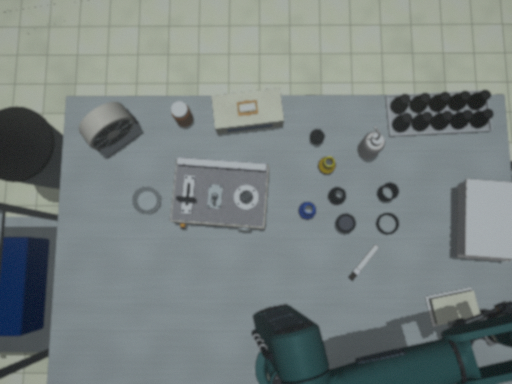

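View pics/scene.png

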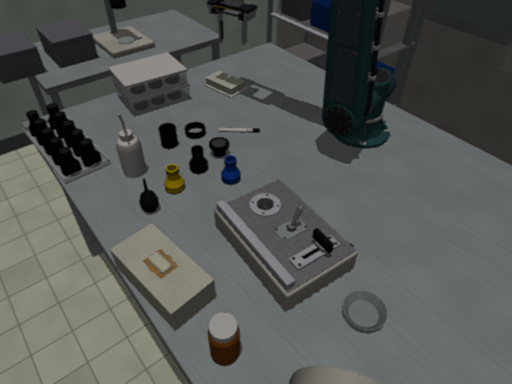

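The top view shows the black bottle-shaped barrel at about (337,195), with blue (307,210) and yellow (327,165) look-alikes. The mount is at (345,224), and the station is at (222,195) with the toggle and slide in place. Next I'll fit the station pose and refine the barrel.

```bash
python3 - <<'E'
from h import *
from scipy.spatial.transform import Rotation as Ro
for c in ('top','scene'):
    d=np.load(c+'.npy'); X=cloud(c,d).reshape(-1,3); X=X[~np.isnan(X[:,0])]
    S=X[(X[:,0]>.4)&(X[:,0]<.75)&(X[:,1]>.03)&(X[:,1]<.43)]
    for lo,hi in ((.068,.082),(.093,.105),(.068,.105)):
        p=S[(S[:,2]>lo)&(S[:,2]<hi)]
        if lo==.093: p=p[p[:,0]>.62]
        print(c,lo,len(p),[np.round(a,4) for a in cv2.minAreaRect((p[:,:2]*1000).astype(np.float32))])
    B=X[np.hypot(X[:,0]-.572,X[:,1]+.172)<.04]; n=B[(B[:,2]>.072)&(B[:,2]<.09)]
    print('neck',len(n),n.mean(0),n.min(0),n.max(0), np.median(n[:,2]))
    L=S[(S[:,2]>.108)]
    for nm,q in (('bar',L[L[:,1]>.29]),('bat',L[L[:,1]<.28])): print(nm,len(q),q.min(0).round(3),q.max(0).round(3),q.mean(0).round(3))
s=r.sense();print(s['time_s'],s['position'],Ro.from_quat(s['tcp_rot']).as_matrix().round(3))
E
```

```text
top 0.068 4636 [array([576.0137, 224.514 ]), array([317.4189, 215.9839]), np.float64(85.6071)]
top 0.093 579 [array([669.4158, 217.7567]), array([297.1768,  25.5292]), np.float64(85.6425)]
top 0.068 5640 [array([576.0137, 224.514 ]), array([317.4189, 215.9839]), np.float64(85.6071)]
neck 43 [ 0.57336866 -0.17716178  0.0775323 ] [ 0.55364152 -0.19401714  0.07252226] [ 0.59177388 -0.16033523  0.08478809] 0.07705826393173003
bar 90 [0.541 0.301 0.108] [0.675 0.36  0.13 ] [0.551 0.33  0.121]
bat 24 [0.537 0.236 0.11 ] [0.557 0.248 0.145] [0.546 0.242 0.133]
scene 0.068 6258 [array([583.6785, 224.3332]), array([318.3503, 219.0612]), np.float64(85.6883)]
scene 0.093 1061 [array([675.5516, 217.3698]), array([299.8268,  25.3431]), np.float64(85.6468)]
scene 0.068 8055 [array([583.6785, 224.3332]), array([318.3503, 219.0612]), np.float64(85.6883)]
neck 66 [ 0.57945431 -0.176827    0.07778412] [ 0.56141086 -0.196573    0.07218952] [ 0.597003   -0.15910279  0.08351187] 0.07786183711829928
bar 200 [0.549 0.301 0.108] [0.567 0.362 0.124] [0.559 0.334 0.119]
bat 79 [0.543 0.235 0.108] [0.566 0.248 0.145] [0.554 0.243 0.127]
1.2 [ 0.18742439 -0.51708341  0.20550171] [[ 0.94   0.341  0.   ]
 [ 0.341 -0.94  -0.   ]
 [-0.     0.    -1.   ]]
```

Call:
step_arm(
  steps="0.388 0.340 0.045 0 0; 0.388 0.340 0.045 0 0; 0.388 0.340 0.045 0 0; 0.388 0.340 0.045 0 0; 0.388 0.340 0.045 0 0; 0.388 0.340 0.045 0 0; 0.388 0.340 0.045 0 0; 0.388 0.340 0.045 0 0; 0.388 0.340 0.045 0 0; 0.388 0.340 0.045 0 0",
  newtons=15,
)

```text
time_s: 2.2
position: [0.5634, -0.1872, 0.2493]
tcp_rot: [0.985, 0.173, 0.0, 0.0]
wrist_force: [-0.2, -0.0, 0.2]
gripper_width: 0.094
grasp_force: 0.0
```

Call:
step_arm(
  steps="0 0 0 0 0; 0 0 0 0 0; 0 0 0 0 0; 0 0 0 0 0",
)

```text
time_s: 2.6
position: [0.5611, -0.19, 0.2491]
tcp_rot: [0.985, 0.172, -0.0, 0.0]
wrist_force: [-0.4, 0.0, 0.2]
gripper_width: 0.0941
grasp_force: 0.0
```

```bash
python3 - <<'E'
from h import *
P=r.camera_params('wrist'); im,d=r.get_image('wrist'); save(im,'w1.png'); X=cloud('wrist',d,P)
print(r.sense()['position'])
F=X.reshape(-1,3);F=F[~np.isnan(F[:,0])]
n=F[(np.hypot(F[:,0]-.573,F[:,1]+.177)<.06)&(F[:,2]>.07)&(F[:,2]<.09)]
print(len(n),n.min(0),n.max(0),cv2.minEnclosingCircle((n[:,:2]*1000).astype(np.float32)))
for o in r.trace('wrist','barrel_mid'): 
    p=X[o['region']]; print(o['confidence'],o['rect'],np.nanmedian(p,0))
E
```

```text
[ 0.5611513  -0.19008997  0.24913209]
500 [ 0.55747791 -0.20011707  0.07005422] [ 0.59585351 -0.16207944  0.08194505] ((576.6123657226562, -181.17465209960938), 19.271472930908203)
0.9 [130.2, 138.8, 189.7, 194.0] [ 0.53378696 -0.08167594  0.03980374]
0.7 [231.9, 128.1, 283.7, 178.1] [ 0.58537807 -0.17902365  0.03837611]
0.55 [235.3, 27.0, 290.3, 85.4] [ 0.67722856 -0.15068479  0.03885239]
```

View pics/w1.png

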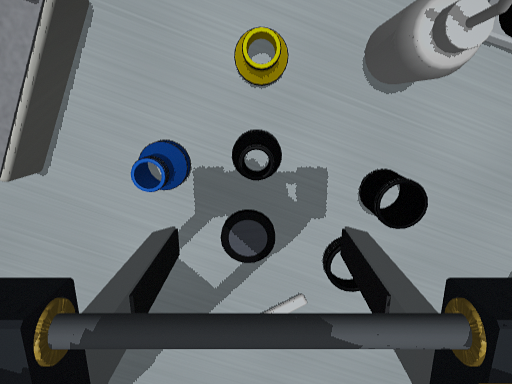

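The wrist view shows the black barrel at (257,155), upright, with its neck at (0.5765, -0.181). The fingers have free space on both sides of it.

Call:
step_arm(
  steps="0.0155 0.009 -0.05 0 0; 0.0155 0.009 -0.1 0 0; 0.0155 0.009 -0.14 0 0; 0.0155 0.009 -0.17 0 0; 0.0155 0.009 -0.19 0 0; 0.0155 0.009 -0.198 0 0; 0.0155 0.009 -0.198 0 0; 0.0155 0.009 -0.198 0 0.5; 0.0155 0.009 -0.198 0 0.8; 0.0155 0.009 -0.198 0 0.8",
  newtons=12,
)

```text
time_s: 3.7
position: [0.5786, -0.1803, 0.0528]
tcp_rot: [0.985, 0.173, 0.001, 0.001]
wrist_force: [0.4, 0.0, -0.5]
gripper_width: 0.0736
grasp_force: 0.0
```

Call:
step_arm(
  steps="0 0 0 0 0.8; 0 0 0 0 0.8; 0 0 0 0 0.8; 0 0 0 0 0.8; 0 0 0 0 0.8",
)

```text
time_s: 4.2
position: [0.5777, -0.1799, 0.051]
tcp_rot: [0.985, 0.173, 0.0, 0.0]
wrist_force: [0.1, -0.5, 1.1]
gripper_width: 0.0433
grasp_force: 11.9
```

Call:
step_arm(
  steps="0 0 0 0 0.8; 0 0 0 0 0.8; 0 0 0 0 0.8; 0 0 0 0 0.8; 0 0 0.01 0 0.8; 0 0 0.02 0 0.8; 0 0 0.03 0 0.8; 0 0 0.03 0 0.8",
)

```text
time_s: 5.0
position: [0.579, -0.1803, 0.0837]
tcp_rot: [0.985, 0.173, 0.002, 0.001]
wrist_force: [0.3, -0.1, -2.3]
gripper_width: 0.0434
grasp_force: 11.7
```

```bash
python3 - <<'E'
from h import *
im,d=r.get_image('scene'); save(cv2.resize(im[100:240,120:320],None,fx=4,fy=4),'s2.png')
P=r.camera_params('wrist'); im,d=r.get_image('wrist'); save(im,'w2.png')
s=r.sense(); print(s['position'],s['gripper_width'],s['grasp_force'],s['wrist_force'])
E
```

```text
[ 0.5778694  -0.17990872  0.08162865] 0.043703854181202234 11.719410890582367 [ 0.19224015 -1.18015428 -2.53355733]
```

View pics/s2.png

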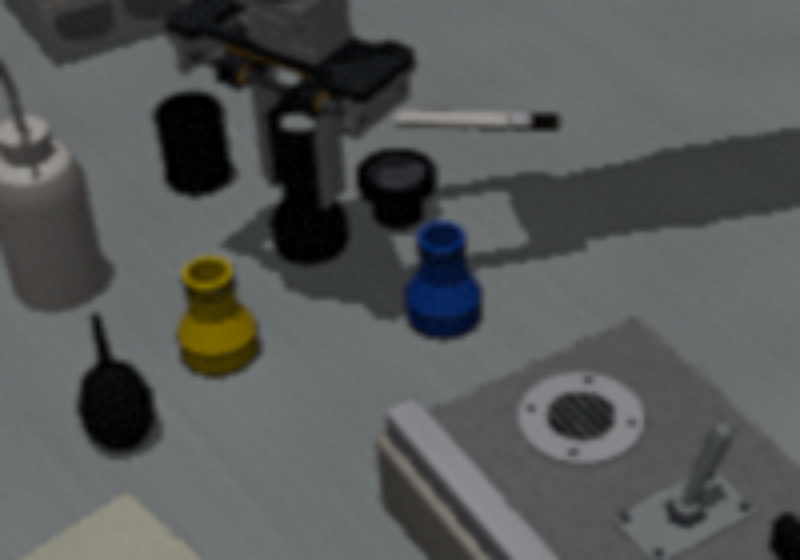

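The barrel is gripped and hangs upright, clear of its neighbours. Next I'll lift it and carry it over the grille.

Call:
step_arm(
  steps="0 0 0.04 0 0.8; 0 0 0.08 0 0.8; 0 0.02 0.11 0 0.8; -0.002 0.05 0.12 -0.05 0.8; -0.004 0.09 0.12 -0.13 0.8; -0.006 0.13 0.12 -0.22 0.8; -0.008 0.17 0.12 -0.30 0.8; -0.010 0.21 0.12 -0.38 0.8; -0.012 0.25 0.12 -0.43 0.8; -0.0135 0.28 0.12 -0.43 0.8",
)

```text
time_s: 6.1
position: [0.5632, 0.1026, 0.2003]
tcp_rot: [0.999, -0.041, -0.001, -0.0]
wrist_force: [0.2, -0.5, -2.1]
gripper_width: 0.0435
grasp_force: 11.7
```

Call:
step_arm(
  steps="0 0.02 0 0 0.8; 0 0.02 0 0 0.8; 0 0.02 0 0 0.8; 0 0.02 0 0 0.8",
)

```text
time_s: 6.5
position: [0.564, 0.1192, 0.2005]
tcp_rot: [0.999, -0.042, -0.0, 0.0]
wrist_force: [-0.0, -0.5, -1.8]
gripper_width: 0.0435
grasp_force: 11.7
```

```bash
python3 - <<'E'
from h import *
from scipy.spatial.transform import Rotation as Ro
P=r.camera_params('wrist'); im,d=r.get_image('wrist'); save(im,'w3.png'); X=cloud('wrist',d,P); np.save('w3.npy',X)
s=r.sense(); print(s['position'],s['gripper_width'],s['grasp_force'],Ro.from_quat(s['tcp_rot']).as_matrix().round(3)[:,1],s['q'])
F=X.reshape(-1,3);F=F[~np.isnan(F[:,0])]
S=F[(F[:,0]>.4)&(F[:,0]<.75)&(F[:,1]>.03)&(F[:,1]<.43)]
for lo,hi,x0 in ((.070,.082,.4),(.094,.104,.62)):
    p=S[(S[:,2]>lo)&(S[:,2]<hi)&(S[:,0]>x0)]
    if len(p)>5: print(lo,len(p),cv2.minAreaRect((p[:,:2]*1000).astype(np.float32)))
E
```

```text
[0.5640824  0.11907607 0.20066754] 0.04344835590402518 11.721526031064968 [-0.084 -0.996  0.001] [ 1.10012970e-01  1.47871107e-01  1.31326675e+00 -5.02327330e-04
  1.68109660e+00  1.76447858e+00]
0.07 43253 ((578.9082641601562, 219.9033660888672), (312.3036193847656, 211.01043701171875), 85.65966033935547)
0.094 10022 ((671.2280883789062, 192.22906494140625), (255.5196533203125, 25.110383987426758), 85.59627532958984)
```

View pics/w3.png

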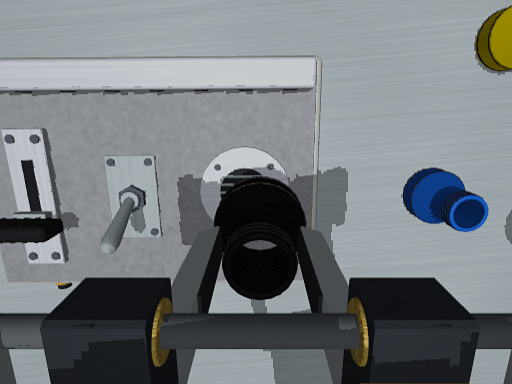

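The wrist view shows the barrel held upright in the fingers at (260,240). The grille disc is partly hidden at (246,185), with the toggle at (125,215) and the slide bar at (30,230). I'll fit the grille centre, barrel axis, toggle tip and slide bar from this cloud.

```bash
python3 - <<'E'
from h import *
from scipy.optimize import least_squares
X=np.load('w3.npy'); im=cv2.imread('pics/w3.png')
g=cv2.cvtColor(im,cv2.COLOR_BGR2GRAY).astype(int)
# disc outer-edge: use depth: disc is 4 mm above the panel
Z=X[...,2]; reg=np.zeros(Z.shape,bool); reg[140:232,190:315]=True
print('panel z',np.nanmedian(Z[95:140,180:200]),'disc z',np.nanmedian(Z[152:160,235:255]))
zp=np.nanmedian(Z[95:140,180:200])
m=reg&(Z>zp+.002)&(Z<zp+.007)
p=X[m][:,:2]
print('disc pts',len(p),cv2.minEnclosingCircle((p*1000).astype(np.float32)))
# angular-extreme boundary fit
c=np.array([.563,.1355])
for _ in range(5):
    a=np.arctan2(*(p-c).T[::-1]); rr=np.hypot(*(p-c).T); b=(a/np.deg2rad(5)).astype(int)
    e=np.array([p[b==k][rr[b==k].argmax()] for k in np.unique(b) if (b==k).sum()>3 and rr[b==k].max()>.036])
    s=least_squares(lambda q:np.hypot(*(e-q[:2]).T)-.0415,c,loss='soft_l1',f_scale=.001); c=s.x
print('grille',c,len(e),np.abs(s.fun).mean())
F=X.reshape(-1,3);F=F[~np.isnan(F[:,0])]
q=F[(F[:,2]>.16)&(np.hypot(F[:,0]-.564,F[:,1]-.119)<.035)]
for lo,hi in((.222,.24),(.155,.172),(.172,.19)):
    w=F[(F[:,2]>lo)&(F[:,2]<hi)&(np.hypot(F[:,0]-.564,F[:,1]-.119)<.036)]
    if len(w)>10: print('barrel',lo,len(w),w.min(0).round(4),w.max(0).round(4),cv2.minEnclosingCircle((w[:,:2]*1000).astype(np.float32)))
t=X[180:255,95:150].reshape(-1,3); t=t[t[:,2]>.13]; print('bat tip',t.min(0),t.max(0))
t=X[200:250,0:70].reshape(-1,3); t=t[(t[:,2]>.118)&(t[:,2]<.13)]; print('bar top',t.min(0),t.max(0))
t=X[120:270,0:70].reshape(-1,3)
R=np.array([[.997,.0767],[-.0767,.997]])
st=np.array([.580,.2245])
print('model grille',st+R@[-.01,-.09],'bat',st+R@[-.04,.015],'bar',st+R@[-.035,.105])
E
```

```text
panel z 0.07435655279860837 disc z 0.07844517436323128
disc pts 2850 ((578.634765625, 129.20782470703125), 59.75848388671875)
grille [0.56438977 0.13250958] 43 0.002065168014815235
barrel 0.222 3447 [0.544  0.0839 0.222 ] [0.582  0.1518 0.24  ] ((573.0462036132812, 117.83067321777344), 34.082550048828125)
barrel 0.155 674 [0.5362 0.0883 0.155 ] [0.5932 0.1486 0.172 ] ((565.1494140625, 118.42613220214844), 30.180801391601562)
barrel 0.172 2413 [0.5441 0.0884 0.172 ] [0.5932 0.1485 0.19  ] ((563.9389038085938, 118.5698471069336), 30.271595001220703)
bat tip [0.53868214 0.23191563 0.13006483] [0.55460675 0.24492166 0.14433384]
bar top [0.54495409 0.29717632 0.11800374] [0.56198742 0.33830264 0.12424143]
model grille [0.563127 0.135537] bat [0.5412705 0.242523 ] bar [0.5531585 0.3318695]
```

Call:
step_arm(
  steps="0 0.0145 -0.01 0 0.8; 0 0.0145 -0.03 0 0.8; 0 0.0145 -0.045 0 0.8; 0 0.0145 -0.055 0 0.8; 0 0.0145 -0.062 0 0.8; 0 0.0145 -0.065 0 0.8; 0 0.0145 -0.067 0 0.8; 0 0.0145 -0.067 0 0.8; 0 0.0145 -0.068 0 0.8; 0 0.0145 -0.068 0 0.8",
)

```text
time_s: 7.55
position: [0.5643, 0.1347, 0.1334]
tcp_rot: [0.999, -0.041, 0.0, -0.0]
wrist_force: [-0.1, -0.5, -1.7]
gripper_width: 0.0439
grasp_force: 11.7
```

Call:
step_arm(
  steps="0 0 -0.001 0 0.8; 0 0 -0.001 0 0.8; 0 0 -0.002 0 0.8; 0 0 -0.002 0 0.8",
)

```text
time_s: 7.95
position: [0.564, 0.1347, 0.1308]
tcp_rot: [0.999, -0.041, -0.0, 0.0]
wrist_force: [-0.2, 0.5, -3.5]
gripper_width: 0.043
grasp_force: 11.7
```

Call:
step_arm(
  steps="0 0 -0.001 0 0.8; 0 0 -0.001 0 0.8; 0 0 -0.001 0 0.8",
)

```text
time_s: 8.25
position: [0.5642, 0.1347, 0.13]
tcp_rot: [0.999, -0.041, 0.0, 0.0]
wrist_force: [0.6, 0.1, -1.6]
gripper_width: 0.0435
grasp_force: 11.8
```

Call:
step_arm(
  steps="0 0 -0.001 0 0.8; 0 0 -0.001 0 0.8; 0 0 -0.001 0 0.8",
)

```text
time_s: 8.55
position: [0.5643, 0.1347, 0.1299]
tcp_rot: [0.999, -0.041, 0.001, -0.0]
wrist_force: [-0.5, -0.4, 4.0]
gripper_width: 0.0436
grasp_force: 12.1
```

Contact at the expected height, so I'll release.

Call:
step_arm(
  steps="0 0 0 0 0.6; 0 0 0 0 0.5; 0 0 0 0 0.4; 0 0 0 0 0.2; 0 0 0 0 0.2; 0 0 0 0 0.1; 0 0 0 0 0.1; 0 0 0.01 0 0; 0 0 0.03 0 0; 0 0 0.06 0 0",
)

```text
time_s: 9.55
position: [0.563, 0.1345, 0.1883]
tcp_rot: [0.999, -0.041, -0.002, 0.0]
wrist_force: [0.2, -0.2, 0.5]
gripper_width: 0.0942
grasp_force: 0.0
```

Call:
step_arm(
  steps="-0.03 0 0.04 0 0; -0.06 0 0.08 0 0; -0.10 0 0.10 0 0; -0.10 0 0.10 0 0.5; -0.10 0 0.10 0 1; -0.10 0 0.10 0 1; -0.10 0 0.10 0 1",
)

```text
time_s: 10.25
position: [0.4643, 0.1345, 0.2868]
tcp_rot: [0.999, -0.041, -0.002, 0.0]
wrist_force: [-0.1, 0.1, -0.1]
gripper_width: 0.0656
grasp_force: 0.0
```

```bash
python3 - <<'E'
from h import *
P=r.camera_params('wrist'); im,d=r.get_image('wrist'); save(im,'w4.png'); X=cloud('wrist',d,P); np.save('w4.npy',X)
s=r.sense(); print(s['time_s'],s['position'],s['gripper_width'],s['wrist_force'])
F=X.reshape(-1,3);F=F[~np.isnan(F[:,0])]
S=F[(F[:,0]>.4)&(F[:,0]<.75)&(F[:,1]>.03)&(F[:,1]<.43)]
p=S[(S[:,2]>.070)&(S[:,2]<.082)]; print(cv2.minAreaRect((p[:,:2]*1000).astype(np.float32)))
p=S[(S[:,2]>.094)&(S[:,2]<.104)&(S[:,0]>.64)]; print(cv2.minAreaRect((p[:,:2]*1000).astype(np.float32)))
for lo,hi in((.145,.165),(.088,.105)):
    w=F[(F[:,2]>lo)&(F[:,2]<hi)&(np.hypot(F[:,0]-.564,F[:,1]-.135)<.045)]
    print('barrel',lo,len(w),w.min(0).round(4),w.max(0).round(4),cv2.minEnclosingCircle((w[:,:2]*1000).astype(np.float32)))
t=S[(S[:,2]>.135)&(abs(S[:,1]-.242)<.025)]; print('bat tip',t.min(0),t.max(0))
t=S[(S[:,2]>.117)&(S[:,2]<.13)&(S[:,1]>.28)]; print('bar top',t.min(0),t.max(0))
E
```

```text
10.3 [0.46435062 0.1344875  0.28689529] 0.06154784307021788 [0.10025715 0.6158174  0.12250498]
((563.68359375, 222.13003540039062), (315.1529846191406, 182.3528289794922), 85.2720718383789)
((0.0, 0.0), (0.0, 0.0), 0.0)
barrel 0.145 747 [0.5439 0.115  0.1454] [0.5819 0.1528 0.1611] ((562.9268188476562, 133.91307067871094), 19.245141983032227)
barrel 0.088 307 [0.5323 0.1037 0.0991] [0.5936 0.1644 0.105 ] ((562.9691772460938, 133.88925170898438), 30.673009872436523)
bat tip [0.53814694 0.23207122 0.13503367] [0.55226706 0.24497658 0.14348228]
bar top [0.54450938 0.29699317 0.11701895] [0.56257279 0.35883821 0.12456375]
```

View pics/w4.png

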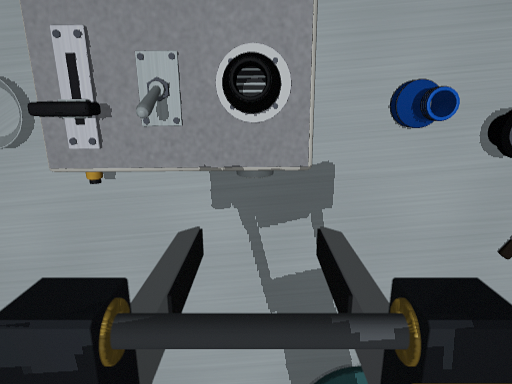

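The barrel stands upright on the grille, at (252,82) within the disc centred near (254,83). That is about 2 mm off centre. Next is the toggle.

Call:
step_arm(
  steps="0.01 0.045 -0.02 0 1; 0.02 0.085 -0.05 0 1; 0.026 0.1085 -0.09 0 1; 0.026 0.1085 -0.13 0 1; 0.026 0.1085 -0.155 0 1; 0.026 0.1085 -0.159 0 1; 0.026 0.1085 -0.159 0 1; 0.026 0.1085 -0.159 0 1",
)

```text
time_s: 11.1
position: [0.4913, 0.2434, 0.1316]
tcp_rot: [0.999, -0.041, 0.001, -0.0]
wrist_force: [-0.8, 0.4, 0.6]
gripper_width: 0.0009
grasp_force: 0.0
```

Call:
step_arm(
  steps="0.01 -0.001 0 0 1; 0.02 -0.0015 0 0 1; 0.03 -0.0025 0 0 1; 0.04 -0.003 0 0 1; 0.05 -0.004 0 0 1; 0.06 -0.005 0 0 1; 0.07 -0.0055 0 0 1; 0.076 -0.006 0 0 1; 0.076 -0.006 0 0 1; 0.076 -0.006 0 0 1",
)

```text
time_s: 12.1
position: [0.5662, 0.2371, 0.1296]
tcp_rot: [0.999, -0.041, -0.0, 0.0]
wrist_force: [-0.4, -0.7, 0.4]
gripper_width: 0.0006
grasp_force: 0.0
```

Call:
step_arm(
  steps="-0.03 0.002 0 0 1; -0.06 0.005 0.02 0 1; -0.08 0.03 0.06 0 1; -0.08 0.06 0.10 0 1; -0.08 0.096 0.12 0 1; -0.08 0.096 0.12 0 1; -0.08 0.096 0.12 0 1",
)

```text
time_s: 12.8
position: [0.4857, 0.3335, 0.2501]
tcp_rot: [0.999, -0.04, 0.0, 0.0]
wrist_force: [-0.3, -0.5, -1.5]
gripper_width: 0.0006
grasp_force: 0.0
```

```bash
python3 - <<'E'
from h import *
P=r.camera_params('wrist'); im,d=r.get_image('wrist'); save(im,'w5.png'); X=cloud('wrist',d,P)
s=r.sense(); print(s['time_s'],s['position'])
F=X.reshape(-1,3);F=F[~np.isnan(F[:,0])]
S=F[(F[:,0]>.4)&(F[:,0]<.75)&(F[:,1]>.03)&(F[:,1]<.43)]
t=S[(S[:,2]>.13)&(abs(S[:,1]-.242)<.025)&(S[:,2]<.15)]; print('bat tip',len(t),t.min(0),t.max(0))
t=S[(S[:,2]>.115)&(S[:,2]<.13)&(S[:,1]>.28)]; print('bar top',t.min(0),t.max(0),cv2.minAreaRect((t[:,:2]*1000).astype(np.float32)))
E
```

```text
12.85 [0.48552522 0.33260279 0.24887182]
bat tip 318 [0.5791722  0.23006833 0.13002657] [0.59540187 0.24334966 0.14525   ]
bar top [0.54458932 0.29775203 0.11604566] [0.56216795 0.35968176 0.1246531 ] ((553.7493896484375, 328.6328430175781), (61.67094802856445, 15.080089569091797), 85.29020690917969)
```

View pics/w5.png

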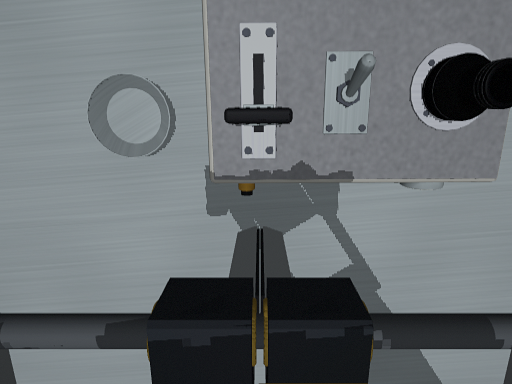

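The toggle now leans to the rear at (365,65), so it is on. The barrel still stands on the grille, and the slide bar is home at (258,115). Next I'll go in front of the bar.

Call:
step_arm(
  steps="0.033 -0.001 -0.05 0 1; 0.033 -0.001 -0.09 0 1; 0.033 -0.001 -0.12 0 1; 0.033 -0.001 -0.135 0 1; 0.033 -0.001 -0.141 0 1; 0.033 -0.001 -0.141 0 1; 0.033 -0.001 -0.141 0 1; 0.033 -0.001 -0.141 0 1",
)

```text
time_s: 13.65
position: [0.5202, 0.3328, 0.1116]
tcp_rot: [0.999, -0.041, 0.002, -0.001]
wrist_force: [-0.4, -0.2, -0.5]
gripper_width: 0.0004
grasp_force: 0.0
```

Call:
step_arm(
  steps="0.005 0 0 0 1; 0.010 -0.001 0 0 1; 0.015 -0.001 0 0 1; 0.02 -0.0015 0 0 1; 0.025 -0.002 0 0 1; 0.03 -0.0025 0 0 1; 0.035 -0.003 0 0 1; 0.04 -0.003 0 0 1; 0.045 -0.0035 0 0 1; 0.045 -0.0035 0 0 1",
)

```text
time_s: 14.65
position: [0.5637, 0.329, 0.1091]
tcp_rot: [0.999, -0.041, -0.001, -0.0]
wrist_force: [-5.9, 1.5, 4.6]
gripper_width: 0.0002
grasp_force: 2.7
```

Call:
step_arm(
  steps="0.003 0 0 0 1; 0.006 0 0 0 1; 0.006 0 0 0 1; 0.006 0 0 0 1",
)

```text
time_s: 15.05
position: [0.5691, 0.3286, 0.109]
tcp_rot: [0.999, -0.041, -0.001, 0.0]
wrist_force: [-6.0, -0.4, 4.2]
gripper_width: 0.0003
grasp_force: 3.0
```

Call:
step_arm(
  steps="0.003 0 0 0 1; 0.006 0 0 0 1; 0.008 0 0 0 1; 0.008 0 0 0 1; 0.008 0 0 0 1",
)

```text
time_s: 15.55
position: [0.5767, 0.3281, 0.109]
tcp_rot: [0.999, -0.041, -0.002, 0.001]
wrist_force: [-7.6, -0.8, 3.7]
gripper_width: 0.0005
grasp_force: 3.4
```

Call:
step_arm(
  steps="0.002 0 0 0 1; 0.002 0 0 0 1; 0.003 0 0 0 1; 0.003 0 0 0 1",
)

```text
time_s: 15.95
position: [0.5769, 0.3281, 0.1091]
tcp_rot: [0.999, -0.041, -0.005, 0.002]
wrist_force: [-13.8, -2.2, 7.2]
gripper_width: 0.0004
grasp_force: 6.7
```

The end stop is reached: the force jumped and the position stalled. I'll hold it here.

Call:
step_arm(
  steps="0 0 0 0 1; 0 0 0 0 1; 0 0 0 0 1; 0 0 0 0 1; 0 0 0 0 1; 0 0 0 0 1; 0 0 0 0 1; 0 0 0 0 1; 0 0 0 0 1; 0 0 0 0 1",
)

```text
time_s: 16.95
position: [0.5769, 0.328, 0.1091]
tcp_rot: [0.999, -0.041, -0.005, 0.002]
wrist_force: [-13.7, -1.7, 7.8]
gripper_width: 0.0004
grasp_force: 6.6
```

Call:
step_arm(
  steps="0 0 0 0 1; 0 0 0 0 1; 0 0 0 0 1; 0 0 0 0 1; 0 0 0 0 1; 0 0 0 0 1; 0 0 0 0 1; 0 0 0 0 1; 0 0 0 0 1; 0 0 0 0 1",
)

```text
time_s: 17.95
position: [0.5769, 0.328, 0.1091]
tcp_rot: [0.999, -0.041, -0.005, 0.002]
wrist_force: [-13.6, -1.7, 7.0]
gripper_width: 0.0003
grasp_force: 6.6
```

Call:
step_arm(
  steps="0 0 0 0 1; 0 0 0 0 1; 0 0 0 0 1; 0 0 0 0 1; 0 0 0 0 1; 0 0 0 0 1; 0 0 0 0 1; 0 0 0 0 1; 0 0 0 0 1; 0 0 0 0 1",
)

```text
time_s: 18.95
position: [0.5769, 0.328, 0.1091]
tcp_rot: [0.999, -0.041, -0.005, 0.002]
wrist_force: [-14.2, -2.2, 7.8]
gripper_width: 0.0005
grasp_force: 6.6
```

Call:
step_arm(
  steps="0 0 0 0 1; 0 0 0 0 1; 0 0 0 0 1; 0 0 0 0 1; 0 0 0 0 1",
)

```text
time_s: 19.45
position: [0.5769, 0.3281, 0.1091]
tcp_rot: [0.999, -0.041, -0.005, 0.002]
wrist_force: [-13.9, -1.5, 7.0]
gripper_width: 0.0007
grasp_force: 6.6
```

Call:
step_arm(
  steps="0 0 0.05 0 1; 0 0 0.10 0 1; 0 0 0.14 0 1; -0.03 0 0.14 0 1; -0.08 0 0.14 0 1; -0.09 0 0.14 0 1; -0.09 0 0.14 0 1; -0.09 0 0.14 0 1",
)

```text
time_s: 20.25
position: [0.4926, 0.3286, 0.2492]
tcp_rot: [0.999, -0.041, 0.001, -0.0]
wrist_force: [0.2, -1.0, 0.1]
gripper_width: 0.0002
grasp_force: 0.0
```

```bash
python3 - <<'E'
from h import *
P=r.camera_params('wrist'); im,d=r.get_image('wrist'); save(im,'w6.png'); X=cloud('wrist',d,P)
s=r.sense(); print(s['time_s'],s['position'],s['wrist_force'])
F=X.reshape(-1,3);F=F[~np.isnan(F[:,0])]
S=F[(F[:,0]>.4)&(F[:,0]<.75)&(F[:,1]>.03)&(F[:,1]<.43)]
t=S[(S[:,2]>.13)&(abs(S[:,1]-.242)<.025)&(S[:,2]<.15)]; print('bat tip',len(t),t.min(0),t.max(0))
t=S[(S[:,2]>.115)&(S[:,2]<.13)&(S[:,1]>.28)]; print('bar top',cv2.minAreaRect((t[:,:2]*1000).astype(np.float32)))
E
```

```text
20.3 [0.49279033 0.32857443 0.24896635] [ 0.13484358 -0.71235238  0.0116884 ]
bat tip 307 [0.57918882 0.23027324 0.13005155] [0.59570334 0.24282502 0.14406078]
bar top ((553.29150390625, 328.7679748535156), (62.02030563354492, 15.310578346252441), 85.19451141357422)
```

View pics/w6.png

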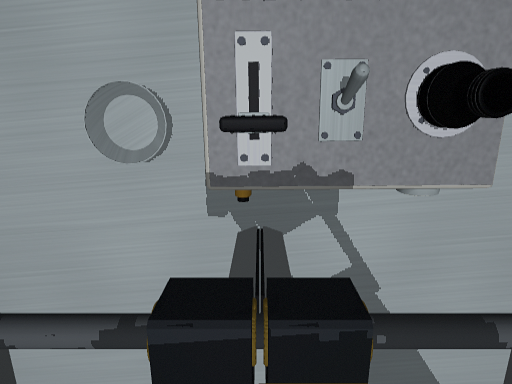

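The slide is back home at (253,123), the toggle is on at (358,70), and the barrel stands on the grille at (450,95). The robot is clear of everything.

```bash
python3 -c "
from workcell import r
print(r.sign_off())"
```

```text
the job is handed in; nothing more can be done
None
```

I handed the job in at about 20 s: the barrel stands on the grille about 2 mm off centre, the ioniser is on, and the slide was held at its rear stop for over 3 s before it sprang home; the hand-in returned no verdict.

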